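# Open the counterweighted clamp and load the jar

### The arm

A 6-joint arm with a two-finger parallel gripper is mounted at the origin on a cart in front of the work surface, level with it; the furniture and walls round the work are solid. World frame = base frame: x ahead of the robot, y to its left, z up, the work surface at z = 0. Lengths are in m, angles in rad, forces in N, time in s.
With the tool pointing down it reaches from about 0.25 to 0.775 m from the base axis. Payload 4 kg.
Tool frame: the origin (TCP) lies on the centre line of the jaws, within the pads' length; the fingertips stand 17 mm ahead of it and the grasp point (between the pads) lies 2 mm behind it; z points along the fingers, y is the line along which they close (so a half turn about z gives the same grasp; the last joint's range is limited). The gripper opens to 94 mm and grips with 3 to 60 N. Pads are 16 mm wide; open, the fingers measure 119 mm over their backs; the gripper's body (75 mm by 177 mm) begins 78 mm behind the grasp point.
Start: joints at [-1.428, 0.087, 1.371, -0, 1.684, -0.103], TCP at [0.134, -0.533, 0.223] pointing down, gripper open.
Joint ranges: [-3.1, 3.1], [-0.76, 2.03], [0.27, 2.55], [-1.08, 4.22], [0.17, 2.65], [-2.57, 2.57]. Speed limits (rad/s): [2.79, 2.79, 3.14, 3.14, 3.14, 3.14].

### API

Orientations are given as [roll, pitch, yaw] about the fixed x, y, z axes, in that order (R = Rz(yaw) Ry(pitch) Rx(roll)).
In Python, from bench import robot gives the robot as it stands.
- The arm moves only by the tool servo_tool, never from a script. Its argument "plan" is a list of rows, each a list of 7 numbers: the shift along the tool's x, y, z normalised to -1 to 1, where 1 is 0.1 m, then the turn, a rotation vector about the tool's x, y, z normalised to -1 to 1, where 1 is pi/2 rad, then the finger opening in mm, from 0 to 94. In form: [[x, y, z, ax, ay, az, gripper], ...]. A call has 1 to 12 rows; each row is the pose to reach, as a shift and turn from the pose commanded when the call began, along the tool's axes at that moment; what a row does not reach only later rows make up. A row lasts 1/12 s, in which the tool goes at most 41.7 mm and 7.16 degrees, less where a joint would pass 70% of its speed; a pose out of reach is approached as far as the arm can. A call with a number of a shift or a turn outside -1 to 1 is refused whole. A call with a gripper value outside its range is refused whole. The fingers move at their own pace and stop on an object; the grip force is fixed at half the most. Time passes only in rows, so rows that repeat a pose let the fingers close. It gives the time, the measured TCP pose, the force, the opening and the grip force at its end, in the units of the state.
- robot.get_obs(): the state, without advancing time (a new reading comes with each control period).
- robot.snapshot(name): name is "side" or "top"; returns the picture (384x512x3 uint8, red, green, blue); there is no depth.
- robot.camera_params(name): a dict with "camera_matrix" (3x3 intrinsics, pixels), "rvec" (rotation vector, rad) and "tvec" (3), from world to camera coordinates, as OpenCV has them. Camera axes: x right, y down, z forward; pixel columns grow to the right and rows downward; lengths in m; the calibration is good to about 2 mm. A picture is of the moment at which its call begins. camera_params takes no time and is no camera call.
- robot.close_job(): hands the job in; it is judged then, once.
Trained networks look in the newest picture that a camera, given by its name, has taken for a name from the list of things; names that differ only in an ending like _2 or _b are one class to them, and where a whole thing is asked for, a point or a joint stands for the part that bears it (a point fixed in the world has none). Each returns a list of dicts, best first, with "conf" (0 to 1); they miss things now and then, are a little off and sometimes report something else, mostly with a low value. They report only what shows in the picture. A call takes as long as a camera call. They do not tell look-alikes from the thing itself.
- robot.find_in(thing, camera): "extent" ([centre column, centre row, width, height] in pixels, round what is visible of it).
The state is a dict: "time": time; "joint_positions": joint angles; "qvel": joint speeds; "joint_torque": joint torques, N m; "tool_pos": TCP position; "ee_rot": TCP orientation; "wrist_force": force on the tool from outside, world axes, zero at the start; "wrist_torque": the same for the moment, N m; "width": finger opening in m; "finger_force": force on a finger pad.
Only numpy, scipy, OpenCV 4.12 (cv2) and the standard library are available. Lean on these libraries where they do the work, as an engineer would, in place of code of your own. Each camera call takes 0.05 s, during which the arm holds its last target. There are 200 camera calls.

### The job

Load the clamp stand. Lift its counterweighted arm by the cross bar past the balance point and ease it back, in hand all the way, until you feel it bear on its rear stop, so that it then stays open by itself; do not let it fall or slam, and do not force it against the stop. Then set the smaller of the two screw-lid jars upright and fully home in the round nest that the arm covered, without pushing it down hard, and leave everything else where it stands.

Things in the scene. Friction and masses are not known exactly. Their poses are not given: they have to be found in the camera images.
- clamp_stand: Grey base plate of the clamp stand, 250 x 130 x 20 mm, fixed to the worktop; a square nest block on it and two steel uprights behind (outer faces y = +-68 mm, tops 130 mm above the worktop). Origin on the worktop under the plate, which runs from x = -130 to +120 mm; x points from nest to uprights, z up. The arm's hinge axis runs along y through x = +65, z = 115 mm.
- clamp_arm: Counterweighted arm, a U-shaped bail of steel rod. Origin on its hinge axis; its y along the axis. It runs along its own -x from the hinge, over the nest when closed, and turns about +y as it is lifted. Two 10 mm side rods (y = +-45 mm) reach 185 mm to the cross bar. Closed, it lies within 12 degrees of level; about 1 to 2 N at the bar lift it.
- counterweight: Cylinder, 36 mm diameter, 70 mm long, fixed to the arm above the hinge; origin at its centre. Its mass varies, so that the arm balances somewhere from 45 to 75 degrees above level; past that it falls open until it meets a rear stop, set differently each time, somewhere from 83 to 107 degrees above level. The setting cannot be seen or measured: feel for it.
- buffer (a joint): Yield of the stiff sprung buffer on the hinge shaft against which the arm's stops bear: about 0 while the arm only rests, positive when the arm is pressed back on its rear stop, negative when pressed down while closed; 80 Nm/rad, about 2.3 N for each mm at the cross bar. It is not made for more than 15 N at the bar (0.035 rad).
- clamp_pad (a point): Underside of the arm's rubber pad (32 mm diameter), 130 mm from the hinge, 25 mm below the side rods; it hangs over the nest while the arm is closed, leaving no way in from above.
- clamp_bar (a point): Middle of the arm's cross bar, the handle: a level round steel bar of 12 mm diameter along the arm's y, 80 mm free between the side rods, 185 mm from the hinge axis. It may be pinched from above, the fingers before and behind the bar, and followed round the hinge; the bar turns between the fingers.
- nest (a point): Centre of the floor of the nest, 20 mm above the worktop and 65 mm before the stand's origin (stand's x = -65 mm): a round recess of 52 mm diameter, 14 mm deep, with a small chamfer, in an aluminium block 90 x 90 mm whose top is 34 mm above the worktop.
- small_jar_centre (a point): Centre, half-way up, of the smaller jar with a screw lid: 50 mm diameter, 65 mm high, 130 g, the lid fixed, standing upright loose on the worktop; z along its axis. It goes into the nest; its centre is then 32.5 mm above the nest floor.
- large_jar_centre (a point): Centre, half-way up, of the larger jar with a screw lid: 62 mm diameter, 86 mm high, loose; it does not fit the nest and stays where it stands.
- beaker: Small glass beaker, 54 mm diameter, 69 mm high, loose bystander; origin at the centre of its underside.
- weight: Small calibration weight with a knob, 22 mm diameter, 32 mm high, loose bystander; origin at the centre of its underside.
- small_jar: The same smaller jar; origin at the centre of its underside.
Things that resemble listed ones, but are neither listed nor needed, are in the scene too. Leave any blue or red look-alike of the small_jar alone.

How it is judged:
On the way, in this order (a step that is already met when the one before it is completed fails the run):
1. the arm is held in the fingers until it bears on its rear stop (angle between clamp_arm's own z axis and vertical above 1.3 rad and value of joint buffer above 0.0012 rad and contact force between the fingers and clamp_arm above 0.5 N), for 0.05 s.
2. the arm rests open by itself on its rear stop, let go (angle between clamp_arm's own z axis and vertical above 1.3 rad and angular speed of clamp_arm below 0.1 rad/s and contact force between the fingers and clamp_arm below 0.1 N), for 0.3 s.
At the end, for the whole second after the job is handed in: The arm stands open by itself (over 75 degrees from level, not moving), and the smaller jar stands in the nest, released and at rest: its axis within 4 mm of the nest's, upright within 3.4 degrees, its underside within 2.5 mm of the nest floor. The other things are where they stood (angle between clamp_arm's own z axis and vertical above 1.3 rad and angular speed of clamp_arm below 0.1 rad/s and horizontal distance between small_jar_centre and nest below 0.004 m and z of small_jar_centre in the frame of nest between 0.029 and 0.035 m and angle between small_jar_centre's own z axis and vertical below 0.06 rad and linear speed of small_jar below 0.01 m/s); the robot touches nothing.
It fails at once if the arm is flung, dropped or slams (it turns faster than 1.2 rad/s) (angular speed of clamp_arm above 1.2 rad/s).
It fails at once if the arm is forced against a stop (the buffer yields by more than 0.035 rad, about 15 N at the bar) (value of joint buffer above 0.035 rad or value of joint buffer below -0.035 rad).
It fails at once if the smaller jar is pressed on the stand with more than 30 N (contact force between small_jar and clamp_stand above 30 N).
It fails at once if the larger jar, the beaker or the weight is displaced by more than 20 mm (distance of any of large_jar_centre, beaker, weight from where it was at the start of the episode above 0.02 m).
It also fails if it takes over 70 s, if anything falls off the work surface, if the arm or the gripper's body presses on something with over 40 N, if the wrist force passes 120 N, or if a joint passes its speed limit or range.

## Working session

There is one attempt and no reset: what is moved stays moved. The work goes in short steps, Python scripts to look and compute and a tool call to move; the robot and the scene stay as the last step left them, time stands still between calls to the robot, and variables do not carry over. Pictures are saved under pics/ and viewed, at most 10 in all, crops included, and the job is handed in when it is done.

Besides the shell and the picture viewer there is one more tool, called after "Call:" by a JSON object that holds its "op" and its "data". servo_tool: Moves the arm, as the interface text tells. Scaled input: -1 to 1 covers 0.1 m each way for a shift and pi/2 rad each way for a turn. Its arguments: {"type":"object","properties":{"plan":{"type":"array","items":{"type":"array","items":{"type":"number"}}}},"required":["plan"]}

```bash
mkdir -p pics
cat > h.py <<'E'
import numpy as np, cv2
from scipy.spatial.transform import Rotation as R
from bench import robot
def cam(n):
    p=robot.camera_params(n); return np.array(p["camera_matrix"],float),np.array(p["rvec"],float).ravel(),np.array(p["tvec"],float).ravel()
def proj(n,P):
    K,r,t=cam(n); return cv2.projectPoints(np.atleast_2d(P).astype(float),r,t,K,None)[0].reshape(-1,2)
def ray(n,uv):
    K,r,t=cam(n); M=R.from_rotvec(r).as_matrix(); d=M.T@np.linalg.inv(K)@np.array([uv[0],uv[1],1.]); return -M.T@t,d/np.linalg.norm(d)
def onz(n,uv,z):
    o,d=ray(n,uv); return o+d*(z-o[2])/d[2]
def tri(a,ua,b,ub):
    o1,d1=ray(a,ua);o2,d2=ray(b,ub); A=np.stack([d1,-d2],1); s=np.linalg.lstsq(A,o2-o1,rcond=None)[0]
    p,q=o1+s[0]*d1,o2+s[1]*d2; return (p+q)/2,np.linalg.norm(p-q)
def tool(P):
    "shift in tool axes, units of 0.1 m, from the current TCP to world P"
    o=robot.get_obs(); return R.from_euler('xyz',o["ee_rot"]).inv().apply(np.array(P)-o["tool_pos"])*10
E
python3 - <<'E'
from h import *
ims=[]
for n in("top","side"):
    im=robot.snapshot(n)[:,:,::-1].copy(); cv2.imwrite(f"pics/{n}0.png",im)
    o,_=ray(n,(256,192)); print(n,"cam at",o.round(3))
    for th in("clamp_stand","clamp_arm","counterweight","clamp_pad","clamp_bar","nest","small_jar","small_jar_centre","large_jar_centre","beaker","weight"):
        try: print(th,[([round(float(v),1) for v in d["extent"]],round(d["conf"],2)) for d in robot.find_in(th,n)])
        except Exception as e: print(th,e)
print(robot.get_obs())
E
```

```text
top cam at [0.469 0.006 1.072]
clamp_stand [([239.8, 179.7, 51.3, 91.4], 0.7), ([240.2, 181.4, 64.2, 98.0], 0.58)]
clamp_arm [([238.0, 182.6, 67.3, 97.4], 0.73), ([240.9, 179.8, 52.9, 89.5], 0.66)]
counterweight [([229.1, 141.2, 32.0, 23.2], 0.9)]
clamp_pad [([239.1, 179.3, 58.4, 87.8], 0.74), ([161.1, 206.9, 22.6, 22.1], 0.6)]
clamp_bar [([238.6, 180.0, 51.9, 95.0], 0.8)]
nest [([239.9, 182.9, 68.9, 94.8], 0.68)]
small_jar [([160.9, 206.0, 22.1, 17.0], 0.8), ([188.7, 226.9, 21.7, 15.2], 0.79), ([240.9, 181.3, 50.9, 91.5], 0.54)]
small_jar_centre [([187.4, 226.9, 23.6, 21.8], 0.86), ([174.8, 174.8, 18.7, 19.0], 0.65), ([161.5, 204.5, 22.0, 21.6], 0.53)]
large_jar_centre [([358.9, 196.9, 30.8, 18.4], 0.86)]
beaker [([143.3, 163.8, 26.6, 19.6], 0.95)]
weight [([238.8, 180.2, 55.1, 90.5], 0.18)]
side cam at [0.079 0.905 0.64 ]
clamp_stand [([227.3, 207.0, 96.0, 83.8], 0.59), ([200.1, 271.5, 26.6, 33.0], 0.31), ([293.2, 181.4, 21.9, 29.9], 0.26)]
clamp_arm [([231.6, 189.1, 84.1, 42.6], 0.77)]
counterweight [([200.1, 182.1, 24.0, 19.3], 0.8)]
clamp_pad [([230.8, 190.3, 84.7, 43.6], 0.7)]

[... 541 characters left out ...]
.16)]
{'time': 1.2, 'joint_positions': array([-1.42810878e+00,  8.72088308e-02,  1.37070643e+00,  1.43759634e-05,
        1.68360950e+00, -1.03105592e-01]), 'qvel': array([ 0.00128071,  0.00083315, -0.00174547,  0.00039013, -0.00098382,
        0.00064411]), 'joint_torque': array([ 4.15226168e-04, -3.40042019e+01, -3.02601206e+01,  7.16915703e-02,
        2.37543957e-02, -1.57806073e-05]), 'tool_pos': array([ 0.1338281 , -0.53348262,  0.22249778]), 'ee_rot': array([ 3.14152365e+00, -7.22085005e-06,  2.45794759e-01]), 'wrist_force': array([ 0.14888108,  0.40224532, -1.11058954]), 'wrist_torque': array([-0.03897927,  0.01370393,  0.01741309]), 'finger_force': 0.0, 'width': 0.09415188666634704}
```

```bash
python3 -c "
import cv2
a=cv2.imread('pics/top0.png');b=cv2.imread('pics/side0.png')
cv2.imwrite('pics/t.png',cv2.resize(a,(800,600)));cv2.imwrite('pics/s.png',cv2.resize(b,(800,600)))"
```

```text
(no output)
```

View pics/t.png

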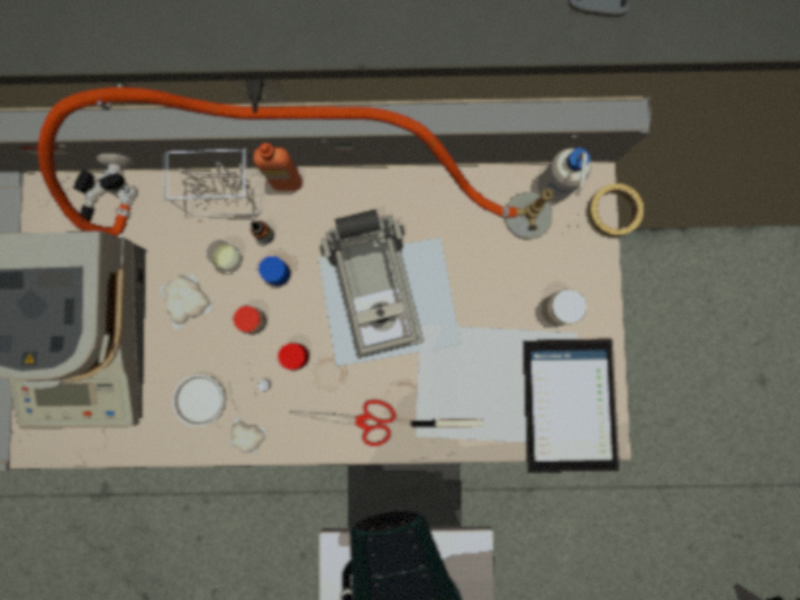

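View pics/s.png

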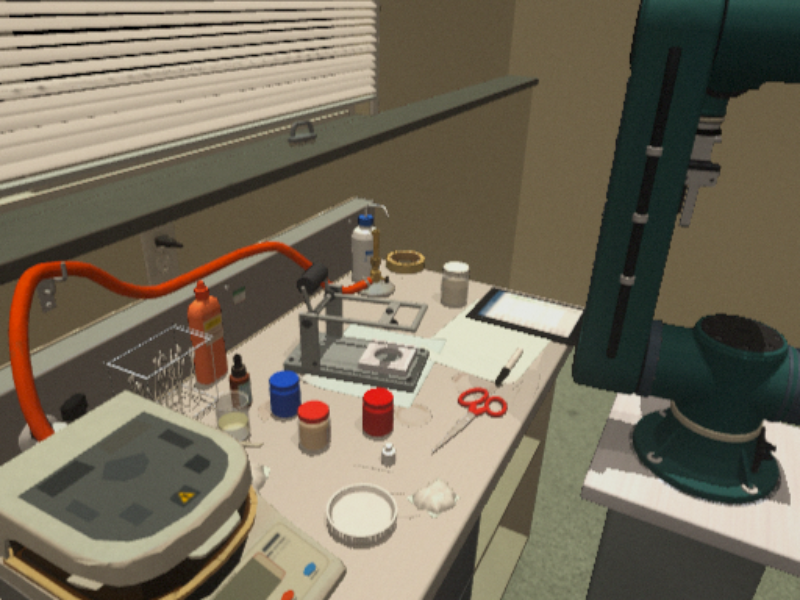

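The top view shows the stand at about (235,180) in raw pixels, with its arm towards the robot and the hinge and counterweight at (229,141). The white-lidded large jar is at (359,197) and the beaker at (143,164).

Small-jar candidates, as top / side pixels:
- **Blue jar:** (175,173) / (182,252)
- **All-red jar:** (188,227) / (242,264)
- **Cream jar with red lid:** (160,205) / (201,273)

The blue and red ones are the look-alikes, so I choose the cream jar with the red lid. I'll check that in a close crop.

```bash
python3 -c "
import cv2,numpy as np
a=cv2.imread('pics/top0.png');b=cv2.imread('pics/side0.png')
f=lambda im,x,y,w,h,s:cv2.resize(im[y:y+h,x:x+w],None,fx=s,fy=s,interpolation=cv2.INTER_CUBIC)
c=np.hstack([f(a,200,130,76,100,6)[:600,:],np.vstack([f(b,178,165,100,88,3.4),f(b,165,240,100,88,3.4)])[:600]])
print(c.shape);cv2.imwrite('pics/c.png',c)"
```

```text
Traceback (most recent call last):
ValueError: all the input array dimensions except for the concatenation axis must match exactly, but along dimension 0, the array at index 0 has size 600 and the array at index 1 has size 598
```

```bash
python3 -c "
import cv2,numpy as np
a=cv2.imread('pics/top0.png');b=cv2.imread('pics/side0.png')
f=lambda im,x,y,w,h,W,H:cv2.resize(im[y:y+h,x:x+w],(W,H),interpolation=cv2.INTER_CUBIC)
c=np.hstack([f(a,200,130,75,100,450,600),np.vstack([f(b,178,165,100,86,350,300),f(b,165,242,100,86,350,300)])])
cv2.imwrite('pics/c.png',c)"
```

```text
(no output)
```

View pics/c.png

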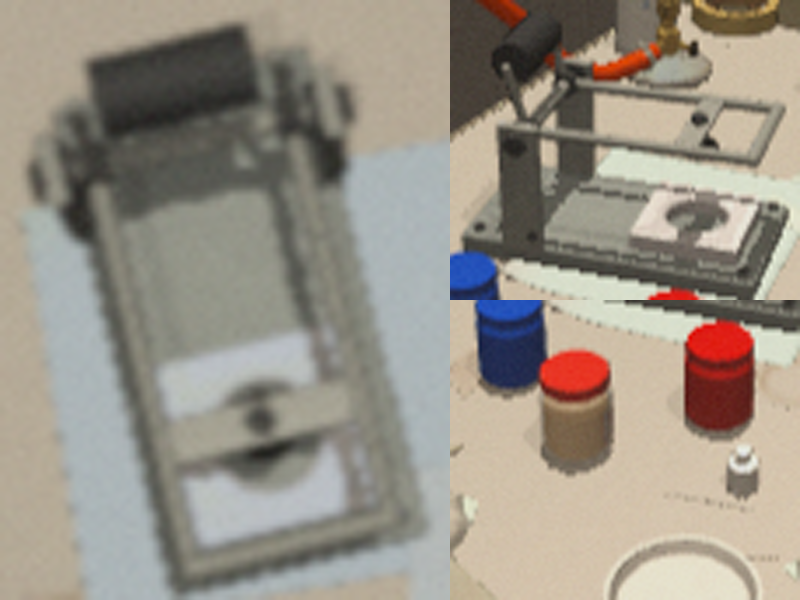

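The crop confirms the cream-bodied jar with the red lid at side (201,273), with the red and blue look-alikes beside it. The nest block and the cross bar (top 248,222; side 264,209 to 272,195) are clearly visible. Next I fit the stand pose and locate the jar.

```bash
cat > fit.py <<'E'
from h import *
from scipy.optimize import least_squares
T=lambda u,v:(200+u/6-.4,130+v/6-.4)
S=lambda u,v:(178+(u-450)/3.5-.4,165+v/3.488-.4)
fix=[("top",(-20,45,34),T(158,368)),("top",(-20,-45,34),T(308,332)),("top",(-110,45,34),T(195,545)),
("side",(-110,45,34),S(742,258)),("side",(-20,45,34),S(632,235)),("side",(-110,-45,34),S(760,200)),("side",(-20,-45,34),S(665,190)),
("side",(-130,-65,20),S(790,208)),("side",(120,65,20),S(465,238))]
bar=[("top",45,T(178,578)),("top",-45,T(398,522)),("side",45,S(752,157)),("side",-45,S(778,107))]
def world(p,q): return np.array([q[0],q[1],0])+R.from_euler('z',q[2]).apply(np.array(p)/1000)
def barp(y,phi): return (65-185*np.cos(phi),y,115+185*np.sin(phi))
def res(q): 
    r=[proj(n,world(p,q))[0]-uv for n,p,uv in fix]+[proj(n,world(barp(y,q[3]),q))[0]-uv for n,y,uv in bar]
    return np.array(r)
s=least_squares(lambda q:res(q).ravel(),[.5,.05,.2,.05],loss="soft_l1")
E
python3 - <<'E'
from fit import *
print("pose",s.x.round(4),"deg",np.degrees(s.x[2:]).round(1)); print(res(s.x).round(1).tolist())
q=s.x; print("nest",world((-65,0,20),q).round(4),"bar",world(barp(0,q[3]),q).round(4),"hinge",world((65,0,115),q).round(4))
print("bar tri",tri("top",np.mean([T(178,578),T(398,522)],0),"side",np.mean([S(752,157),S(778,107)],0)))
def lid(n,c,w):
    im=cv2.imread(f"pics/{n}0.png"); hsv=cv2.cvtColor(im,cv2.COLOR_BGR2HSV)
    m=((hsv[...,0]<8)|(hsv[...,0]>172))&(hsv[...,1]>150)&(hsv[...,2]>60); k=np.zeros_like(m); k[c[1]-w:c[1]+w,c[0]-w:c[0]+w]=1
    y,x=np.nonzero(m&k); return np.array([x.mean(),y.mean()]),(x.min(),x.max(),y.min(),y.max()),len(x)
lt=lid("top",(160,205),14); ls=lid("side",(201,265),15); print(lt,ls)
print("lid tri",tri("top",lt[0],"side",ls[0])); print("top z.06",onz("top",lt[0],.06))
bx=robot.find_in("small_jar_centre","side"); 
for n,uv in(("top",(187.4,226.9)),("top",(174.8,174.8)),("top",(358.9,196.9)),("top",(143.3,163.8))): print(uv,onz(n,uv,.06).round(3))
print("weight",onz("side",(248.5,291.6),.016).round(3))
E
```

```text
pose [0.6022 0.0572 0.2358 0.048 ] deg [13.5  2.8]
[[-1.9, 1.4], [3.2, -0.4], [-0.5, 2.1], [-1.2, -1.1], [-0.7, 0.3], [0.9, -0.5], [-1.0, -2.2], [0.1, -1.0], [-1.6, -0.6], [1.0, -0.2], [-2.4, 0.5], [0.7, 0.1], [0.5, -0.3]]
nest [0.539 0.042 0.02 ] bar [0.4857 0.0292 0.1239] hinge [0.6654 0.0724 0.115 ]
bar tri (array([0.48713532, 0.02791045, 0.12175642]), np.float64(0.0023203821175255017))
(array([157.67298578, 203.63981043]), (np.int64(150), np.int64(166), np.int64(196), np.int64(211)), 211) (array([200.05676856, 263.31877729]), (np.int64(191), np.int64(210), np.int64(257), np.int64(270)), 229)
lid tri (array([0.54078486, 0.28120221, 0.0583696 ]), np.float64(0.0008382133502574027))
top z.06 [0.5410374  0.28097532 0.06      ]
(187.4, 226.9) [0.474 0.197 0.06 ]
(174.8, 174.8) [0.622 0.233 0.06 ]
(358.9, 196.9) [ 0.55  -0.284  0.06 ]
(143.3, 163.8) [0.655 0.323 0.06 ]
weight [0.414 0.268 0.016]
```

Call:
{"op": "servo_tool", "data": {"plan": [[0.96,-0.92,0,0,0,0,94],[0.96,-0.92,0,0,0,0,94],[0.96,-0.92,0,0,0,0,94],[0.96,-0.92,0,0,0,0,94],[0.96,-0.92,0,0,0,0,94]]}}

```text
time: 1.67
tool_pos: [0.2058, -0.4193, 0.2232]
ee_rot: [3.14, -0.0, 0.249]
wrist_force: [-0.1, -0.9, 0.2]
width: 0.0939
finger_force: 0.0
```

Call:
{"op": "servo_tool", "data": {"plan": [[0.96,-0.92,0,0,0,0,94],[0.96,-0.92,0,0,0,0,94],[0.96,-0.92,0,0,0,0,94],[0.96,-0.92,0,0,0,0,94],[0.96,-0.92,0,0,0,0,94]]}}

```text
time: 2.08
tool_pos: [0.2761, -0.3079, 0.2229]
ee_rot: [3.14, -0.0, 0.249]
wrist_force: [-0.3, 0.2, -0.9]
width: 0.094
finger_force: 0.0
```

Call:
{"op": "servo_tool", "data": {"plan": [[0.96,-0.92,0,0,0,0,60],[0.96,-0.92,0,0,0,0,50],[0.96,-0.92,0,0,0,0,40],[0.96,-0.92,0,0,0,0,30],[0.96,-0.92,0,0,0,0,30]]}}

```text
time: 2.5
tool_pos: [0.3468, -0.1959, 0.2225]
ee_rot: [3.141, 0.0, 0.249]
wrist_force: [-0.9, -1.2, -0.1]
width: 0.0641
finger_force: 0.0
```

Call:
{"op": "servo_tool", "data": {"plan": [[0.96,-0.92,0,0,0,0,30],[0.96,-0.92,0,0,0,0,30],[0.96,-0.92,0,0,0,0,30],[0.96,-0.92,0,0,0,0,30],[0.96,-0.92,0,0,0,0,30]]}}

```text
time: 2.92
tool_pos: [0.4176, -0.0839, 0.2221]
ee_rot: [3.141, 0.001, 0.247]
wrist_force: [0.4, -0.2, 0.1]
width: 0.032
finger_force: 0.0
```

Call:
{"op": "servo_tool", "data": {"plan": [[0.95,-0.9,0,0,0,-0.95,30],[0.95,-0.9,0,0,0,-0.95,30],[0.95,-0.9,0,0,0,-0.95,30],[0.95,-0.9,0,0,0,-0.95,30],[0.95,-0.9,0,0,0,-0.95,30],[0.95,-0.9,0,0,0,-0.95,30],[0.95,-0.9,0,0,0,-0.95,30],[0.95,-0.9,0,0,0,-0.95,30],[0.95,-0.9,0,0,0,-0.95,30],[0.95,-0.9,0,0,0,-0.95,30],[0.95,-0.9,0,0,0,-0.95,30],[0.95,-0.9,0,0,0,-0.95,30]]}}

```text
time: 3.92
tool_pos: [0.4873, 0.0232, 0.2223]
ee_rot: [-3.141, 0.002, 1.74]
wrist_force: [0.3, -0.2, -0.6]
width: 0.0299
finger_force: 0.0
```

Call:
{"op": "servo_tool", "data": {"plan": [[0.05,0,0.4,0,0,-0.043,30],[0.05,0,0.7,0,0,-0.043,30],[0.05,0,0.9,0,0,-0.043,30],[0.05,0,1.0,0,0,-0.043,30],[0.05,0,1.0,0,0,-0.043,30],[0.05,0,1.0,0,0,-0.043,30]]}}

```text
time: 4.42
tool_pos: [0.4866, 0.0302, 0.1228]
ee_rot: [-3.141, 0.001, 1.803]
wrist_force: [1.3, 0.1, 0.7]
width: 0.0301
finger_force: 0.0
```

Run:
```python
import cv2,numpy as np
from h import *
a=robot.snapshot("side")[:,:,::-1];b=robot.snapshot("top")[:,:,::-1]
print(robot.get_obs()["wrist_force"])
f=lambda im,x,y,w,h,W,H:cv2.resize(np.ascontiguousarray(im[y:y+h,x:x+w]),(W,H),interpolation=cv2.INTER_CUBIC)
cv2.imwrite('pics/d.png',np.hstack([f(a,230,150,80,90,400,450),f(b,210,160,80,90,400,450)]))
```

```text
[ 0.24916141 -0.05939287  0.7240259 ]
```

View pics/d.png

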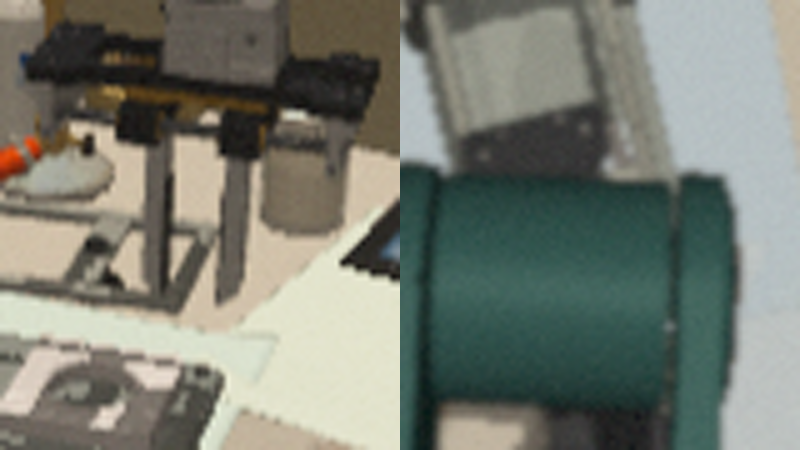

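The fingers straddle the cross bar: at side crop (158,230) inside the bail and (232,240) outside it. I close now.

Call:
{"op": "servo_tool", "data": {"plan": [[0,0,0.02,0,0,0,22],[0,0,0.02,0,0,0,18],[0,0,0.02,0,0,0,14],[0,0,0.02,0,0,0,10],[0,0,0.02,0,0,0,5],[0,0,0.02,0,0,0,5],[0,0,0.02,0,0,0,5]]}}

```text
time: 5.1
tool_pos: [0.4884, 0.0326, 0.1216]
ee_rot: [3.136, 0.001, 1.806]
wrist_force: [4.7, 0.8, -0.4]
width: 0.011
finger_force: 30.0
```

Run:
```python
from h import *
o=robot.get_obs(); print(o["tool_pos"],o["wrist_force"],o["wrist_torque"],o["width"],o["finger_force"])
```

```text
[0.48839491 0.03261814 0.12159146] [ 4.67027305  0.76073154 -0.41830003] [ 0.13142565 -1.05384832 -0.03752618] 0.0110001477038124 30.000464022159576
```

Call:
{"op": "servo_tool", "data": {"plan": [[0.02,0.02,-0.04,0,0,0,5],[0.02,0.025,-0.08,0,0,0,5],[0.02,0.034,-0.16,0,0,0,5],[0.02,0.046,-0.24,0,0,0,5],[0.02,0.062,-0.32,0,0,0,5],[0.02,0.081,-0.4,0,0,0,5],[0.02,0.081,-0.4,0,0,0,5]]}}

```text
time: 5.68
tool_pos: [0.4936, 0.0354, 0.1623]
ee_rot: [-3.141, 0.002, 1.805]
wrist_force: [-0.8, -4.2, -0.3]
width: 0.011
finger_force: 30.0
```

Run:
```python
from h import *
o=robot.get_obs(); print(o["tool_pos"],o["wrist_force"],o["wrist_torque"],o["width"],o["finger_force"])
```

```text
[0.49361326 0.03539122 0.16227643] [-0.78960152 -4.18343066 -0.30867717] [-0.88469742  0.09662375 -0.04696875] 0.010995635864110278 29.992397725582123
```

Call:
{"op": "servo_tool", "data": {"plan": [[-0.01,0.023,-0.078,0,0,0,5],[-0.015,0.049,-0.154,0,0,0,5],[-0.02,0.078,-0.229,0,0,0,5],[-0.02,0.111,-0.303,0,0,0,5],[-0.02,0.146,-0.375,0,0,0,5],[-0.02,0.185,-0.446,0,0,0,5],[-0.02,0.227,-0.515,0,0,0,5],[-0.02,0.271,-0.582,0,0,0,5],[-0.02,0.319,-0.648,0,0,0,5],[-0.02,0.37,-0.71,0,0,0,5],[-0.02,0.423,-0.771,0,0,0,5],[-0.02,0.479,-0.829,0,0,0,5]]}}

```text
time: 6.68
tool_pos: [0.5373, 0.045, 0.2464]
ee_rot: [-3.135, -0.0, 1.805]
wrist_force: [-12.1, -4.3, 10.3]
width: 0.0109
finger_force: 30.0
```

Run:
```python
from h import *
o=robot.get_obs(); print(o["tool_pos"],o["wrist_force"],o["wrist_torque"],o["width"],o["finger_force"],o["joint_positions"])
```

```text
[0.53732767 0.04497086 0.24638068] [-12.12791772  -4.33197876  10.25546612] [-0.96298316  2.49233053 -0.02480362] 0.010908782420707882 30.00617355108261 [-2.07887490e-02  6.49190519e-02  1.34756551e+00 -1.42599269e-03
  1.73593237e+00 -2.55544285e-01]
```

Call:
{"op": "servo_tool", "data": {"plan": [[0,0.005,-0.045,0,0,0,5],[0,0.025,-0.079,0,0,0,5],[0,0.077,-0.133,0,0,0,5],[0,0.138,-0.186,0,0,0,5],[0,0.201,-0.236,0,0,0,5],[0,0.267,-0.283,0,0,0,5],[0,0.334,-0.327,0,0,0,5],[0,0.404,-0.369,0,0,0,5],[0,0.475,-0.407,0,0,0,5],[0,0.475,-0.407,0,0,0,5]]}}

```text
time: 7.52
tool_pos: [0.5888, 0.0569, 0.2859]
ee_rot: [3.137, 0.0, 1.806]
wrist_force: [-2.4, -2.5, 4.5]
width: 0.0114
finger_force: 30.0
```

```bash
cat > st.py <<'E'
from h import *
o=robot.get_obs(); u=np.array([.972,.234,0]); f=o["wrist_force"]; p=o["tool_pos"]
s=(p-np.array([.4884,.0326,0]))@u; print("p",p.round(4),"s",s.round(4),"z",p[2].round(4),"f_s",(f@u).round(2),"f_z",f[2].round(2),"f_y",(f@[-.234,.972,0]).round(2),"tq",o["wrist_torque"].round(2))
print("phi from s",np.degrees(np.arccos((.185-s)/.185)).round(1),"from z",np.degrees(np.arcsin(np.clip((p[2]-.0046-.115)/.185,-1,1))).round(1),"q",o["joint_positions"].round(2))
E
python3 st.py
```

```text
p [0.5888 0.0569 0.2859] s 0.1033 z 0.2859 f_s -2.89 f_z 4.47 f_y -1.9 tq [-0.43  0.25 -0.04]
phi from s 63.8 from z 64.0 q [ 0.    0.17  1.15  0.    1.81 -0.24]
```

Call:
{"op": "servo_tool", "data": {"plan": [[0,0.055,-0.035,0,0,0,5],[0,0.13,-0.07,0,0,0,5],[0,0.205,-0.098,0,0,0,5],[0,0.282,-0.122,0,0,0,5],[0,0.36,-0.144,0,0,0,5],[0,0.42,-0.158,0,0,0,5],[0,0.45,-0.164,0,0,0,5],[0,0.45,-0.164,0,0,0,5]]}}

```text
time: 8.18
tool_pos: [0.6314, 0.067, 0.3004]
ee_rot: [3.141, -0.0, 1.806]
wrist_force: [0.8, -1.6, 1.9]
width: 0.0112
finger_force: 30.0
```

```bash
python3 st.py
```

```text
p [0.6314 0.067  0.3004] s 0.1471 z 0.3004 f_s 0.35 f_z 1.88 f_y -1.76 tq [-0.44  0.   -0.01]
phi from s 78.2 from z 77.7 q [ 0.02  0.28  0.99  0.    1.87 -0.22]
```

Call:
{"op": "servo_tool", "data": {"plan": [[0,0.04,-0.01,0,0,0,5],[0,0.08,-0.016,0,0,0,5],[0,0.12,-0.022,0,0,0,5],[0,0.12,-0.022,0,0,0,5],[0,0.12,-0.022,0,0,0,5]]}}

```text
time: 8.6
tool_pos: [0.6428, 0.0697, 0.3026]
ee_rot: [3.141, 0.0, 1.806]
wrist_force: [-0.4, -1.9, 0.4]
width: 0.0109
finger_force: 30.0
```

Call:
{"op": "servo_tool", "data": {"plan": [[0,0.02,-0.003,0,0,0,5],[0,0.04,-0.006,0,0,0,5],[0,0.04,-0.006,0,0,0,5],[0,0.04,-0.006,0,0,0,5]]}}

```text
time: 8.93
tool_pos: [0.6462, 0.0705, 0.3031]
ee_rot: [-3.141, 0.0, 1.806]
wrist_force: [0.6, -1.7, -0.3]
width: 0.0107
finger_force: 30.0
```

Call:
{"op": "servo_tool", "data": {"plan": [[0,0.02,-0.002,0,0,0,5],[0,0.04,-0.004,0,0,0,5],[0,0.04,-0.004,0,0,0,5],[0,0.04,-0.004,0,0,0,5]]}}

```text
time: 9.27
tool_pos: [0.6503, 0.0715, 0.3038]
ee_rot: [3.141, 0.0, 1.806]
wrist_force: [0.6, -1.9, -0.1]
width: 0.0109
finger_force: 30.0
```

Call:
{"op": "servo_tool", "data": {"plan": [[0,0.02,-0.002,0,0,0,5],[0,0.04,-0.004,0,0,0,5],[0,0.04,-0.004,0,0,0,5],[0,0.04,-0.004,0,0,0,5]]}}

```text
time: 9.6
tool_pos: [0.6542, 0.0724, 0.3042]
ee_rot: [3.141, 0.0, 1.806]
wrist_force: [0.9, -1.6, 0.4]
width: 0.0109
finger_force: 30.0
```

Call:
{"op": "servo_tool", "data": {"plan": [[0,0.02,-0.001,0,0,0,5],[0,0.04,-0.002,0,0,0,5],[0,0.04,-0.002,0,0,0,5],[0,0.04,-0.002,0,0,0,5]]}}

```text
time: 9.93
tool_pos: [0.6581, 0.0734, 0.3044]
ee_rot: [3.141, 0.0, 1.806]
wrist_force: [0.8, -2.2, 0.8]
width: 0.011
finger_force: 30.0
```

Call:
{"op": "servo_tool", "data": {"plan": [[0,0.02,-0.001,0,0,0,5],[0,0.04,-0.001,0,0,0,5],[0,0.04,-0.001,0,0,0,5],[0,0.04,-0.001,0,0,0,5]]}}

```text
time: 10.27
tool_pos: [0.6621, 0.0743, 0.3044]
ee_rot: [3.141, 0.0, 1.806]
wrist_force: [1.5, -2.0, 1.6]
width: 0.0112
finger_force: 30.0
```

Call:
{"op": "servo_tool", "data": {"plan": [[0,0.02,-0.001,0,0,0,5],[0,0.04,-0.002,0,0,0,5],[0,0.04,-0.002,0,0,0,5],[0,0.04,-0.002,0,0,0,5]]}}

```text
time: 10.6
tool_pos: [0.6658, 0.0752, 0.3044]
ee_rot: [3.141, 0.0, 1.806]
wrist_force: [1.3, -1.9, 0.6]
width: 0.011
finger_force: 30.0
```

Call:
{"op": "servo_tool", "data": {"plan": [[0,0.02,0,0,0,0,5],[0,0.04,0,0,0,0,5],[0,0.04,0,0,0,0,5],[0,0.04,0,0,0,0,5]]}}

```text
time: 10.93
tool_pos: [0.6697, 0.0761, 0.3045]
ee_rot: [3.141, 0.0, 1.806]
wrist_force: [1.2, -2.0, -0.4]
width: 0.011
finger_force: 30.0
```

Call:
{"op": "servo_tool", "data": {"plan": [[0,0.02,0.001,0,0,0,5],[0,0.04,0.002,0,0,0,5],[0,0.04,0.002,0,0,0,5],[0,0.04,0.002,0,0,0,5]]}}

```text
time: 11.27
tool_pos: [0.6736, 0.077, 0.3045]
ee_rot: [3.141, 0.0, 1.806]
wrist_force: [0.4, -2.3, 1.0]
width: 0.0114
finger_force: 30.0
```

Call:
{"op": "servo_tool", "data": {"plan": [[0,0.02,0.001,0,0,0,5],[0,0.04,0.002,0,0,0,5],[0,0.04,0.002,0,0,0,5],[0,0.04,0.002,0,0,0,5]]}}

```text
time: 11.6
tool_pos: [0.6776, 0.078, 0.3041]
ee_rot: [3.141, 0.0, 1.806]
wrist_force: [1.7, -3.1, 0.3]
width: 0.0111
finger_force: 30.0
```

Call:
{"op": "servo_tool", "data": {"plan": [[0,0.02,0.002,0,0,0,5],[0,0.04,0.004,0,0,0,5],[0,0.04,0.004,0,0,0,5],[0,0.04,0.004,0,0,0,5]]}}

```text
time: 11.93
tool_pos: [0.6814, 0.0789, 0.3038]
ee_rot: [3.141, 0.0, 1.806]
wrist_force: [1.5, -2.0, 2.0]
width: 0.0114
finger_force: 30.0
```

Call:
{"op": "servo_tool", "data": {"plan": [[0,0.02,0.002,0,0,0,5],[0,0.04,0.004,0,0,0,5],[0,0.04,0.004,0,0,0,5],[0,0.04,0.004,0,0,0,5]]}}

```text
time: 12.27
tool_pos: [0.6853, 0.0799, 0.3033]
ee_rot: [3.141, 0.0, 1.806]
wrist_force: [0.7, -2.2, 0.7]
width: 0.0111
finger_force: 30.0
```

Call:
{"op": "servo_tool", "data": {"plan": [[0,0.02,0.003,0,0,0,5],[0,0.04,0.005,0,0,0,5],[0,0.04,0.005,0,0,0,5],[0,0.04,0.005,0,0,0,5]]}}

```text
time: 12.6
tool_pos: [0.6893, 0.0808, 0.3027]
ee_rot: [3.141, 0.0, 1.806]
wrist_force: [0.9, -2.3, 0.7]
width: 0.0111
finger_force: 30.0
```

Call:
{"op": "servo_tool", "data": {"plan": [[0,0.02,0.003,0,0,0,5],[0,0.04,0.006,0,0,0,5],[0,0.04,0.006,0,0,0,5],[0,0.04,0.006,0,0,0,5]]}}

```text
time: 12.93
tool_pos: [0.6921, 0.0814, 0.3023]
ee_rot: [-3.139, 0.0, 1.805]
wrist_force: [-3.1, -4.0, 1.8]
width: 0.0113
finger_force: 30.0
```

The bar bears on the stop: the force along the push dropped from about +0.3 to -4 N. I hold briefly, then ease the pressure off before letting go.

Call:
{"op": "servo_tool", "data": {"plan": [[0,0,0,0,0,0,5],[0,0,0,0,0,0,5],[0,0,0,0,0,0,5]]}}

```text
time: 13.18
tool_pos: [0.6923, 0.0815, 0.3023]
ee_rot: [-3.14, 0.0, 1.805]
wrist_force: [-3.2, -3.4, 2.8]
width: 0.011
finger_force: 30.0
```

Call:
{"op": "servo_tool", "data": {"plan": [[0,-0.007,0,0,0,0,5],[0,-0.014,0,0,0,0,5],[0,-0.02,0,0,0,0,5],[0,-0.02,0,0,0,0,5],[0,-0.02,0,0,0,0,5]]}}

```text
time: 13.6
tool_pos: [0.6912, 0.0813, 0.3025]
ee_rot: [3.14, 0.0, 1.806]
wrist_force: [-1.4, -1.9, 3.2]
width: 0.011
finger_force: 30.0
```

Call:
{"op": "servo_tool", "data": {"plan": [[0,-0.004,-0.004,0,0,0,5],[0,-0.008,-0.008,0,0,0,5],[0,-0.008,-0.008,0,0,0,5]]}}

```text
time: 13.85
tool_pos: [0.6904, 0.0811, 0.3026]
ee_rot: [3.141, 0.0, 1.806]
wrist_force: [-0.7, -2.8, -0.9]
width: 0.0109
finger_force: 30.0
```

Call:
{"op": "servo_tool", "data": {"plan": [[0,0,0,0,0,0,12],[0,0,0,0,0,0,16],[0,0,0,0,0,0,20],[0,0,0,0,0,0,26],[0,0,0,0,0,0,30],[0,0,0,0,0,0,30],[0,0,0,0,0,0,30],[0,0,0,0,0,0,30],[0,0,0,0,0,0,30]]}}

```text
time: 14.6
tool_pos: [0.6901, 0.081, 0.3031]
ee_rot: [3.142, 0.0, 1.806]
wrist_force: [0.5, 0.7, -0.3]
width: 0.03
finger_force: 0.0
```

```bash
python3 st.py
```

```text
p [0.6901 0.081  0.3031] s 0.2074 z 0.3031 f_s 0.63 f_z -0.32 f_y 0.62 tq [ 0.   -0.07 -0.  ]
phi from s 97.0 from z 82.6 q [ 0.04  0.43  0.79 -0.    1.92 -0.2 ]
```

Call:
{"op": "servo_tool", "data": {"plan": [[0,0,-0.15,0,0,0,30],[0,0,-0.3,0,0,0,30],[0,0,-0.5,0,0,0,30],[0,-0.4,-0.5,0,0,0,40],[0,-0.8,-0.5,0,0,0,50],[0.4,-1,-0.5,0,0,0,60],[0.8,-1,-0.5,0,0,0,70],[1,-1,-0.4,0,0,0,72],[1,-1,-0.2,0,0,0,72]]}}

```text
time: 15.35
tool_pos: [0.5688, 0.1591, 0.327]
ee_rot: [3.133, -0.002, 1.811]
wrist_force: [0.7, -0.4, 0.4]
width: 0.0663
finger_force: 0.0
```

Call:
{"op": "servo_tool", "data": {"plan": [[0.4,-0.2,0.3,0,0,0.95,72],[0.8,-0.2,0.3,0,0,0.95,72],[0.9,-0.2,0.3,0,0,0.95,72],[0.9,-0.2,0.3,0,0,0.95,72],[0.9,-0.2,0.3,0,0,0.95,72],[0.9,-0.2,0.3,0,0,0.95,72],[0.9,-0.2,0.3,0,0,0.95,72],[0.9,-0.2,0.3,0,0,0.95,72],[0.9,-0.2,0.3,0,0,0.95,72],[0.9,-0.2,0.3,0,0,0.95,72],[0.9,-0.2,0.3,0,0,0.95,72],[0.9,-0.2,0.3,0,0,0.95,72]]}}

```text
time: 16.35
tool_pos: [0.5291, 0.2379, 0.2932]
ee_rot: [-3.142, -0.0, 0.308]
wrist_force: [-0.0, 0.6, 0.8]
width: 0.0717
finger_force: 0.0
```

Run:
```python
from h import *
a=robot.snapshot("side")[:,:,::-1].copy();b=robot.snapshot("top")[:,:,::-1].copy()
cv2.imwrite("pics/side1.png",a);cv2.imwrite("pics/top1.png",b)
f=lambda im,x,y,w,h,W,H:cv2.resize(np.ascontiguousarray(im[y:y+h,x:x+w]),(W,H),interpolation=cv2.INTER_CUBIC)
cv2.imwrite('pics/e.png',np.hstack([f(a,170,150,125,150,400,480),f(b,200,110,80,96,400,480)]))
o=robot.get_obs();print(o["tool_pos"],o["ee_rot"],"balance edge",onz("top",(92.8,160),.12),onz("top",(92.8,160),0), onz("top",(92.8,160),.2))
```

```text
[0.52914971 0.23787481 0.29314292] [ 3.14156209e+00 -1.65648065e-04  3.14416585e-01] balance edge [0.65712477 0.43980208 0.12      ] [0.6808086  0.49449465 0.        ] [0.64133556 0.40334036 0.2       ]
```

View pics/e.png

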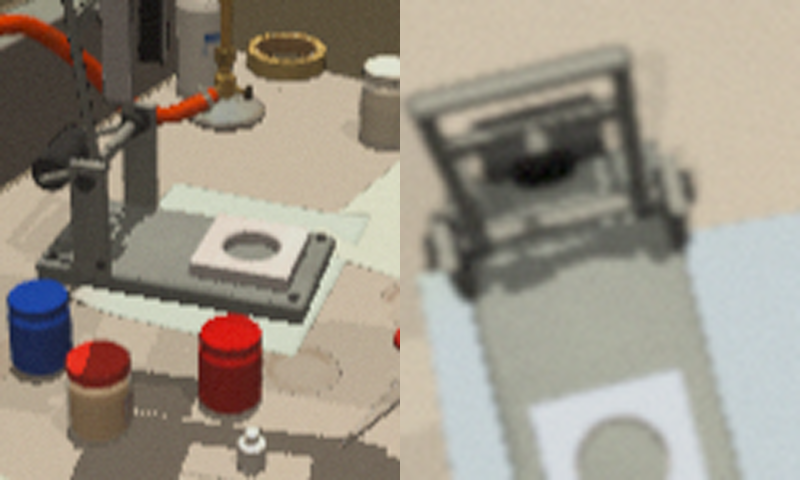

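The arm stands open by itself at crop top (520,80), the nest is clear (side crop 250,245; top crop 622,455), and the jars have not moved. Next I measure the nest precisely in both views, rectified to the block-top plane.

```bash
cat > nest.py <<'E'
from h import *
def rect(n,img,c,half,z,ppm=2000):
    N=int(2*half*ppm); g=np.array([[c[0]+half,c[1]+half,z],[c[0]+half,c[1]-half,z],[c[0]-half,c[1]-half,z],[c[0]-half,c[1]+half,z]])
    H=cv2.getPerspectiveTransform(proj(n,g).astype(np.float32),np.float32([[0,0],[N,0],[N,N],[0,N]]))
    return cv2.warpPerspective(img,H,(N,N),flags=cv2.INTER_CUBIC)
def toW(uv,c,half,ppm=2000): return np.array([c[0]+half-uv[1]/ppm,c[1]+half-uv[0]/ppm])
if __name__=="__main__":
    c=(.539,.042);half=.08;out=[]
    for n in("top","side"):
        im=cv2.imread(f"pics/{n}1.png"); w=rect(n,im,c,half,.034)
        m=((w.min(2)>(155 if n=="top" else 150))&(w[...,2].astype(int)>=w[...,1].astype(int)-1)).astype(np.uint8)*255
        m=cv2.morphologyEx(m,cv2.MORPH_OPEN,np.ones((9,9)))
        cs,h=cv2.findContours(m,cv2.RETR_CCOMP,cv2.CHAIN_APPROX_NONE)
        k=max(range(len(cs)),key=lambda i:cv2.contourArea(cs[i]) if h[0][i][3]<0 else 0)
        r=cv2.minAreaRect(cs[k]); print(n,"block",toW(r[0],c,half).round(4),np.array(r[1])/2,r[2])
        for i in range(len(cs)):
            if h[0][i][3]>=0 and cv2.contourArea(cs[i])>2000:
                e=cv2.fitEllipse(cs[i]); print("  hole",toW(e[0],c,half).round(4),np.array(e[1])/2)
        out.append(w)
        out.append(cv2.cvtColor(m,cv2.COLOR_GRAY2BGR))
    cv2.imwrite("pics/f.png",np.vstack([np.hstack(out[:2]),np.hstack(out[2:])])[:600])
E
python3 nest.py
python3 - <<'E'
from h import *
def lid(n,c,w):
    im=cv2.imread(f"pics/{n}1.png"); hsv=cv2.cvtColor(im,cv2.COLOR_BGR2HSV)
    m=((hsv[...,0]<8)|(hsv[...,0]>172))&(hsv[...,1]>150)&(hsv[...,2]>60); k=np.zeros_like(m); k[c[1]-w:c[1]+w,c[0]-w:c[0]+w]=1
    y,x=np.nonzero(m&k); return x.mean(),y.mean(),len(x),x.min(),x.max(),y.min(),y.max()
print(lid("side",(201,265),15))
b=robot.find_in("small_jar","side"); print(b)
# expected boxes of a cylinder r=25 mm, z 0..65
a=np.linspace(0,6.28,60)
for c in((.541,.281),(.543,.281),(.541,.284)):
    P=np.array([[c[0]+.025*np.cos(t),c[1]+.025*np.sin(t),z] for t in a for z in(0,.065)])
    L=np.array([[c[0]+.025*np.cos(t),c[1]+.025*np.sin(t),z] for t in a for z in(.05,.065)])
    for n in("top","side"):
        for Q in(P,L): q=proj(n,Q); print(c,n,q.min(0).round(1),q.max(0).round(1))
E
```

```text
top block [0.4678 0.0198] [16.5 99.5] 90.0
side block [0.543  0.0378] [92.79200745 94.96131134] 77.47119140625
  hole [0.5415 0.0398] [49.27127838 53.48854828]
(np.float64(199.93449781659388), np.float64(263.3886462882096), 229, np.int64(190), np.int64(209), np.int64(257), np.int64(270))
[{'extent': [201.1, 274.3, 28.1, 31.8], 'conf': 0.77}, {'extent': [242.7, 263.4, 23.5, 34.7], 'conf': 0.73}, {'extent': [181.4, 252.9, 18.1, 29.9], 'conf': 0.61}]
(0.541, 0.281) top [148.3 194.6] [171.5 213.4]
(0.541, 0.281) top [148.3 194.6] [167.4 212.7]
(0.541, 0.281) side [189.2 254.8] [210.9 289.2]
(0.541, 0.281) side [189.2 254.8] [210.4 272.6]
(0.543, 0.281) top [148.3 193.9] [171.5 212.7]
(0.543, 0.281) top [148.3 193.9] [167.4 212. ]
(0.543, 0.281) side [188.5 254.5] [210.2 288.9]
(0.543, 0.281) side [188.5 254.5] [209.7 272.3]
(0.541, 0.284) top [147.2 194.7] [170.5 213.4]
(0.541, 0.284) top [147.2 194.7] [166.3 212.7]
(0.541, 0.284) side [188.4 255.4] [210.2 289.9]
(0.541, 0.284) side [188.4 255.4] [209.7 273.3]
```

View pics/f.png

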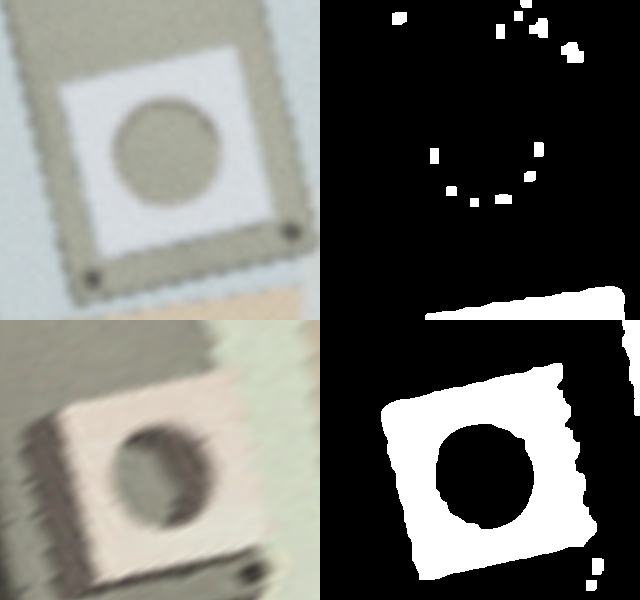

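Call:
{"op": "servo_tool", "data": {"plan": [[0.247,-0.372,0.4,0,0,0.05,76],[0.247,-0.372,0.8,0,0,0.05,76],[0.247,-0.372,1,0,0,0.05,76],[0.247,-0.372,1,0,0,0.05,76]]}}

```text
time: 16.83
tool_pos: [0.5371, 0.2801, 0.1836]
ee_rot: [3.139, 0.016, 0.24]
wrist_force: [-0.8, -0.1, -2.4]
width: 0.076
finger_force: 0.0
```

Call:
{"op": "servo_tool", "data": {"plan": [[0,0,0.4,0,0,0,76],[0,0,0.7,0,0,0,76],[0,0,0.8,0,0,0,76],[0,0,0.8,0,0,0,76],[0,0,0.8,0,0,0,76]]}}

```text
time: 17.25
tool_pos: [0.5421, 0.281, 0.115]
ee_rot: [-3.141, -0.002, 0.236]
wrist_force: [0.8, 0.2, 0.2]
width: 0.0757
finger_force: 0.0
```

Run:
```python
from h import *
a=robot.snapshot("side")[:,:,::-1].copy();b=robot.snapshot("top")[:,:,::-1].copy()
cv2.imwrite("pics/side2.png",a)
f=lambda im,x,y,w,h,W,H:cv2.resize(np.ascontiguousarray(im[y:y+h,x:x+w]),(W,H),interpolation=cv2.INTER_CUBIC)
cv2.imwrite('pics/g.png',f(a,130,180,150,125,720,600))
print(tool((.541,.281,.043)),robot.get_obs()["ee_rot"])
from nest import rect,toW
im=cv2.imread("pics/top1.png"); c=(.539,.042); w=rect("top",im,c,.08,.034)
v=w[...,0].astype(int); m=(v>190).astype(np.uint8)*255; m=cv2.morphologyEx(m,cv2.MORPH_OPEN,np.ones((7,7)))
cs,h=cv2.findContours(m,cv2.RETR_CCOMP,cv2.CHAIN_APPROX_NONE)
for i in range(len(cs)):
    A=cv2.contourArea(cs[i])
    if A>5000: r=cv2.minAreaRect(cs[i]); print(h[0][i][3],toW(r[0],c,.08).round(4),np.array(r[1])/2,r[2])
```

```text
[-2.51268175e-02  5.66497595e-05  7.36851393e-01] [-3.14085308 -0.00568786  0.23589886]
-1 [0.5436 0.0385] [90.08152008 90.60349274] 76.70142364501953
1 [0.5432 0.039 ] [56.  55.5] 0.0
-1 [0.5312 0.1022] [143.5  39.5] 90.0
-1 [ 0.5665 -0.0242] [105.   26.5] 90.0
```

View pics/g.png

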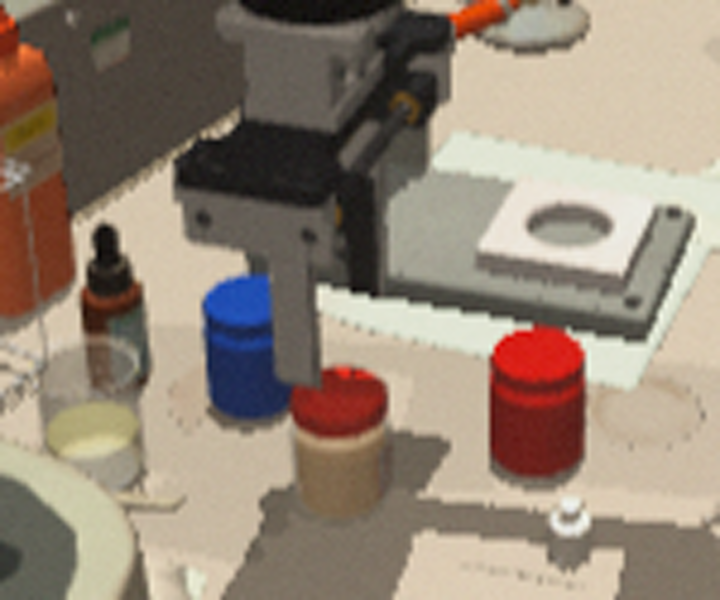

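The near finger (crop 300,330) lies on the camera side of the cream jar, with the blue and red jars clear of it. I descend.

Call:
{"op": "servo_tool", "data": {"plan": [[-0.01,0,0.2,0,0,0,76],[-0.02,0,0.4,0,0,0,76],[-0.02,0,0.6,0,0,0,76],[-0.02,0,0.72,0,0,0,76],[-0.02,0,0.72,0,0,0,76],[-0.02,0,0.72,0,0,0,76]]}}

```text
time: 17.85
tool_pos: [0.5399, 0.2806, 0.0421]
ee_rot: [-3.141, -0.001, 0.236]
wrist_force: [-0.0, -0.3, -0.6]
width: 0.0765
finger_force: 0.0
```

Call:
{"op": "servo_tool", "data": {"plan": [[0,0,0,0,0,0,65],[0,0,0,0,0,0,55],[0,0,0,0,0,0,50],[0,0,0,0,0,0,45],[0,0,0,0,0,0,42],[0,0,0,0,0,0,42],[0,0,0,0,0,0,42]]}}

```text
time: 18.43
tool_pos: [0.5397, 0.2806, 0.0419]
ee_rot: [-3.142, -0.001, 0.236]
wrist_force: [-0.6, -0.5, 4.3]
width: 0.0478
finger_force: 30.0
```

Call:
{"op": "servo_tool", "data": {"plan": [[0,0,-0.2,0,0,0,42],[0,0,-0.5,0,0,0,42],[0,0,-0.8,0,0,0,42],[0,0,-0.8,0,0,0,42]]}}

```text
time: 18.77
tool_pos: [0.5426, 0.2818, 0.128]
ee_rot: [-3.14, -0.012, 0.236]
wrist_force: [0.9, 0.5, 0.3]
width: 0.0479
finger_force: 29.9
```

Call:
{"op": "servo_tool", "data": {"plan": [[-0.09,0.4,0,0,0,0,42],[-0.18,0.785,0,0,0,0,42],[-0.18,0.785,0,0,0,0,42]]}}

```text
time: 19.02
tool_pos: [0.5398, 0.1941, 0.1199]
ee_rot: [3.137, 0.003, 0.23]
wrist_force: [0.3, 0.7, -0.6]
width: 0.0477
finger_force: 29.9
```

Call:
{"op": "servo_tool", "data": {"plan": [[-0.09,0.4,0,0,0,0,42],[-0.18,0.785,0,0,0,0,42],[-0.18,0.785,0,0,0,0,42]]}}

```text
time: 19.27
tool_pos: [0.5405, 0.1135, 0.1198]
ee_rot: [3.138, 0.003, 0.229]
wrist_force: [-0.5, 0.8, -0.8]
width: 0.0483
finger_force: 29.9
```

Call:
{"op": "servo_tool", "data": {"plan": [[-0.09,0.4,0,0,0,0,42],[-0.18,0.785,0,0,0,0,42],[-0.18,0.785,0,0,0,0,42],[-0.18,0.785,0,0,0,0,42],[-0.18,0.785,0,0,0,0,42]]}}

```text
time: 19.68
tool_pos: [0.5414, 0.0394, 0.1203]
ee_rot: [-3.14, 0.001, 0.235]
wrist_force: [-0.4, -0.5, -1.3]
width: 0.0479
finger_force: 29.9
```

Run:
```python
from h import *
a=robot.snapshot("side")[:,:,::-1].copy();b=robot.snapshot("top")[:,:,::-1].copy()
cv2.imwrite("pics/side3.png",a)
o=robot.get_obs(); p=o["tool_pos"]; print(p,o["ee_rot"],o["width"],o["wrist_force"],"to nest",tool((.5432,.039,p[2])))
# jar bottom expected: grasp height unchanged: underside z = p_z-.0419
zb=p[2]-.0419
t=np.linspace(0,6.28,90); sh=a.copy()
for dx in(0.,):
    c=p[:2]+dx
    for z in(zb,zb+.065):
        q=proj("side",np.array([[c[0]+.025*np.cos(s),c[1]+.025*np.sin(s),z] for s in t]))
        print("z",z.round(3),q.min(0).round(1),q.max(0).round(1))
x0,y0=[int(v) for v in proj("side",[p[0],p[1],zb+.03])[0]-[40,35]]
big=cv2.resize(sh[y0:y0+70,x0:x0+80],None,fx=8,fy=8,interpolation=cv2.INTER_CUBIC)
for z in(zb,zb+.065):
    q=proj("side",np.array([[p[0]+.025*np.cos(s),p[1]+.025*np.sin(s),z] for s in t]))
    cv2.polylines(big,[((q-[x0,y0]+.5)*8).astype(np.int32)],True,(0,255,0),1)
cv2.imwrite("pics/i.png",big); print(x0,y0)
```

```text
[0.54152371 0.0402018  0.12057522] [-3.14084256e+00  5.67290286e-04  2.37065185e-01] 0.04799881245756742 [ 0.03714806 -0.69756314 -0.86271039] to nest [ 1.34716682e-02  1.56186251e-02 -1.93578211e-05]
z 0.079 [239.6 208.6] [257.1 217.3]
z 0.144 [239.8 188.5] [257.8 196.7]
208 168
```

View pics/i.png

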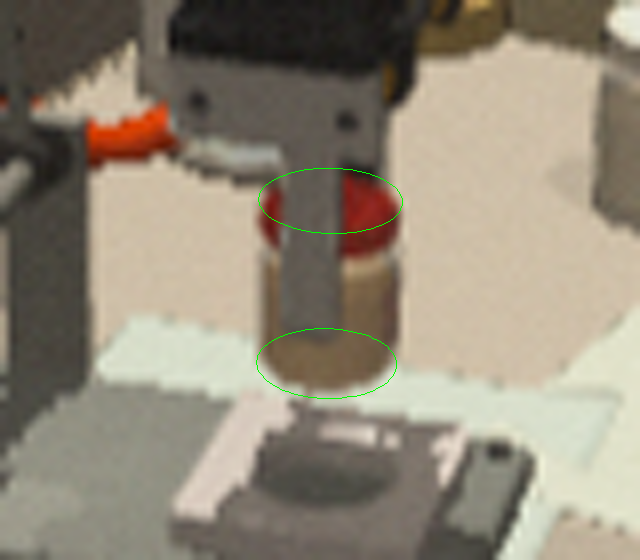

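The held jar hangs upright above the nest. Its outline agrees with the predicted circles within half a pixel. I now lower it to just above the block.

Call:
{"op": "servo_tool", "data": {"plan": [[0.007,0.01,0.15,0,0,0,42],[0.007,0.01,0.3,0,0,0,42],[0.007,0.01,0.4,0,0,0,42],[0.007,0.01,0.4,0,0,0,42],[0.007,0.01,0.4,0,0,0,42],[0.007,0.01,0.4,0,0,0,42]]}}

```text
time: 20.28
tool_pos: [0.5431, 0.0386, 0.0817]
ee_rot: [3.141, -0.001, 0.237]
wrist_force: [0.0, -0.7, -1.5]
width: 0.0485
finger_force: 29.9
```

Call:
{"op": "servo_tool", "data": {"plan": [[0,0,0.02,0,0,0,42],[0,0,0.04,0,0,0,42],[0,0,0.055,0,0,0,42],[0,0,0.055,0,0,0,42],[0,0,0.055,0,0,0,42]]}}

```text
time: 20.7
tool_pos: [0.5426, 0.0379, 0.0756]
ee_rot: [3.142, 0.0, 0.235]
wrist_force: [-0.0, -0.0, -0.7]
width: 0.048
finger_force: 29.9
```

```bash
python3 st.py
```

```text
p [0.5426 0.0379 0.0756] s 0.0539 z 0.0756 f_s -0.04 f_z -0.72 f_y -0.01 tq [0.01 0.   0.01]
phi from s 44.9 from z -13.8 q [-0.03  0.15  1.6  -0.    1.39  1.3 ]
```

Call:
{"op": "servo_tool", "data": {"plan": [[0,-0.008,0,0,0,0,42],[0,-0.008,0.015,0,0,0,42],[0,-0.008,0.03,0,0,0,42],[0,-0.008,0.03,0,0,0,42],[0,-0.008,0.03,0,0,0,42]]}}

```text
time: 21.12
tool_pos: [0.5423, 0.0388, 0.0723]
ee_rot: [-3.142, 0.0, 0.236]
wrist_force: [0.4, 0.1, -1.7]
width: 0.0479
finger_force: 29.9
```

```bash
python3 st.py
```

```text
p [0.5423 0.0388 0.0723] s 0.0538 z 0.0723 f_s 0.38 f_z -1.68 f_y 0.05 tq [ 0.01 -0.07 -0.02]
phi from s 44.8 from z -14.8 q [-0.03  0.15  1.6  -0.    1.39  1.3 ]
```

Call:
{"op": "servo_tool", "data": {"plan": [[0,0,0.015,0,0,0,42],[0,0,0.03,0,0,0,42],[0,0,0.045,0,0,0,42],[0,0,0.045,0,0,0,42]]}}

```text
time: 21.45
tool_pos: [0.5423, 0.0384, 0.0677]
ee_rot: [3.141, 0.0, 0.235]
wrist_force: [0.4, -1.5, -2.3]
width: 0.0477
finger_force: 29.9
```

```bash
python3 st.py
```

```text
p [0.5423 0.0384 0.0677] s 0.0538 z 0.0677 f_s 0.04 f_z -2.32 f_y -1.5 tq [-0.27 -0.03  0.04]
phi from s 44.8 from z -16.3 q [-0.03  0.16  1.61 -0.    1.38  1.3 ]
```

Call:
{"op": "servo_tool", "data": {"plan": [[0,0.002,0.015,0,0,0,42],[0,0.003,0.03,0,0,0,42],[0,0.003,0.045,0,0,0,42],[0,0.003,0.045,0,0,0,42]]}}

```text
time: 21.78
tool_pos: [0.5424, 0.0384, 0.0631]
ee_rot: [3.141, 0.0, 0.236]
wrist_force: [1.0, -1.5, -1.4]
width: 0.0482
finger_force: 29.9
```

```bash
python3 st.py
```

```text
p [0.5424 0.0384 0.0631] s 0.0538 z 0.0631 f_s 0.67 f_z -1.4 f_y -1.67 tq [-0.29  0.01  0.06]
phi from s 44.8 from z -17.8 q [-0.03  0.16  1.61 -0.    1.37  1.3 ]
```

Call:
{"op": "servo_tool", "data": {"plan": [[0,0.002,0.008,0,0,0,42],[0,0.003,0.016,0,0,0,42],[0,0.003,0.016,0,0,0,42]]}}

```text
time: 22.03
tool_pos: [0.5425, 0.0383, 0.0619]
ee_rot: [-3.141, 0.0, 0.236]
wrist_force: [0.3, -1.2, 0.2]
width: 0.0481
finger_force: 29.9
```

```bash
python3 st.py
```

```text
p [0.5425 0.0383 0.0619] s 0.054 z 0.0619 f_s 0.04 f_z 0.2 f_y -1.23 tq [-0.17  0.08 -0.  ]
phi from s 44.9 from z -18.2 q [-0.03  0.16  1.61  0.    1.37  1.3 ]
```

The floor is reached (vertical force rose by about 1.5 N). I release and withdraw.

Call:
{"op": "servo_tool", "data": {"plan": [[0,0,0.003,0,0,0,50],[0,0,0.003,0,0,0,56],[0,0,0,0,0,0,62],[0,0,0,0,0,0,70],[0,0,0,0,0,0,76],[0,0,0,0,0,0,76]]}}

```text
time: 22.53
tool_pos: [0.5427, 0.0383, 0.062]
ee_rot: [-3.142, -0.0, 0.236]
wrist_force: [-0.4, -0.0, -0.4]
width: 0.0754
finger_force: 0.0
```

Call:
{"op": "servo_tool", "data": {"plan": [[0,0,-0.1,0,0,0,76],[0,0,-0.3,0,0,0,76],[0,0,-0.6,0,0,0,76],[0,0,-1,0,0,0,76],[0,0,-1,0,0,0,76]]}}

```text
time: 22.95
tool_pos: [0.547, 0.0382, 0.1719]
ee_rot: [3.137, -0.016, 0.236]
wrist_force: [0.3, -0.2, 2.1]
width: 0.076
finger_force: 0.0
```

Call:
{"op": "servo_tool", "data": {"plan": [[-0.4,0,-0.1,0,0,0,76],[-0.8,0,-0.2,0,0,0,76],[-1,0,-0.2,0,0,0,76],[-1,0,-0.2,0,0,0,76]]}}

```text
time: 23.28
tool_pos: [0.4433, 0.0144, 0.1838]
ee_rot: [3.14, -0.002, 0.235]
wrist_force: [0.3, 0.3, 1.3]
width: 0.0762
finger_force: 0.0
```

Call:
{"op": "servo_tool", "data": {"plan": [[-0.4,0.4,-0.1,0,0,0,76],[-0.8,0.8,-0.2,0,0,0,76],[-1,1,-0.2,0,0,0,76],[-1,1,-0.2,0,0,0,76],[-1,1,-0.2,0,0,0,76],[-1,1,-0.2,0,0,0,76]]}}

```text
time: 23.78
tool_pos: [0.3721, -0.1062, 0.2025]
ee_rot: [3.141, -0.002, 0.233]
wrist_force: [0.3, 0.4, -0.0]
width: 0.0762
finger_force: 0.0
```

Run:
```python
from h import *
from nest import rect,toW
a=robot.snapshot("side")[:,:,::-1].copy();b=robot.snapshot("top")[:,:,::-1].copy()
f=lambda im,x,y,w,h,W,H:cv2.resize(np.ascontiguousarray(im[y:y+h,x:x+w]),(W,H),interpolation=cv2.INTER_CUBIC)
cv2.imwrite('pics/j.png',np.hstack([f(a,170,150,125,150,400,480),f(b,190,110,100,120,400,480)]))
def red(im,c,w):
    hsv=cv2.cvtColor(im,cv2.COLOR_BGR2HSV); m=((hsv[...,0]<8)|(hsv[...,0]>172))&(hsv[...,1]>130)&(hsv[...,2]>50); k=np.zeros_like(m); c=c.astype(int); k[c[1]-w:c[1]+w,c[0]-w:c[0]+w]=1
    y,x=np.nonzero(m&k); return np.array([x.mean(),y.mean()])
ca=red(a,proj("side",[.543,.039,.078])[0],14); cb=red(b,proj("top",[.543,.039,.08])[0],14)
print(tri("side",ca,"top",cb),"expect lid z about .0584+.02, xy .5432,.039 ; time",robot.get_obs()["time"])
```

```text
(array([0.54253979, 0.03955493, 0.07920853]), np.float64(0.00048531292417485514)) expect lid z about .0584+.02, xy .5432,.039 ; time 23.8833
```

View pics/j.png

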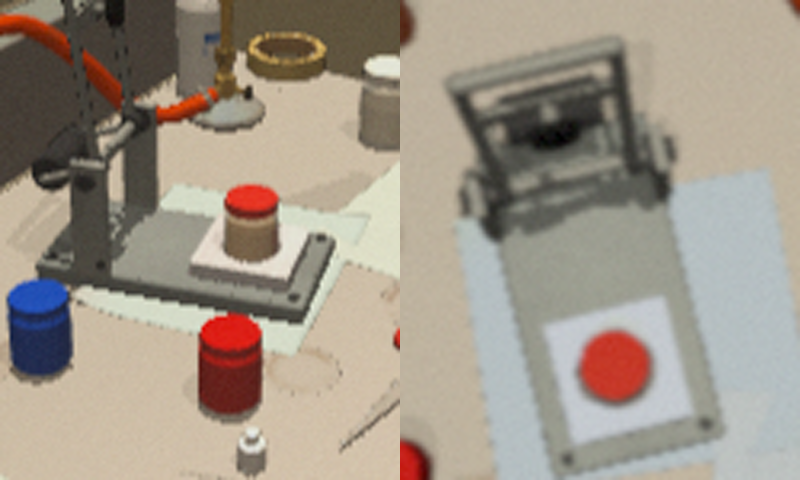

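The jar stands upright and home in the nest (side crop 250,220; top crop 615,367), with its lid at the expected height within 1 mm. The arm is still open and nothing else has moved.

```bash
python3 -c "
from bench import robot; print(robot.close_job())"
```

```text
the job is handed in; nothing more can be done
None
```

Job handed in: the clamp arm was eased back in hand onto its rear stop and stands open by itself, and the small cream jar with the red lid is upright and home in the nest (lid height within 1 mm of expected), with the other things in the final picture unmoved; the hand-in call returned no verdict.

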